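# Swap the battery of a quadcopter on the assembly line

### The arm

A 6-joint arm with a two-finger parallel gripper is mounted at the origin on the work surface. World frame = base frame: x ahead of the robot, y to its left, z up, the work surface at z = 0. Lengths are in m, angles in rad, forces in N, time in s.
With the tool pointing down it reaches from about 0.3 to 0.85 m from the base axis. Payload 4.2 kg.
Tool frame: the origin (TCP) lies between the finger pads; the fingertips stand 14 mm ahead of it and the grasp point (between the pads) lies 5 mm behind it; z points along the fingers, y is the direction in which the jaws open and shut (so a half turn about z gives the same grasp; the last joint's range is limited). The gripper opens to 91 mm and grips with 3 to 60 N. Pads are 32 mm wide; open, the fingers measure 118 mm over their backs; the gripper's body (76 mm by 178 mm) begins 60 mm behind the grasp point.
Start: joints at [-1.232, 0.32, 1.565, -0, 1.257, -0.02], TCP at [0.202, -0.538, 0.228] pointing down, gripper open.
Joint ranges: [-3.11, 3.11], [-0.84, 2.01], [0.21, 2.61], [-1.34, 4.49], [0.05, 2.63], [-2.56, 2.56]. Speed limits (rad/s): [2.57, 2.57, 3.14, 3.14, 3.14, 3.14].

### API

Orientations are given as a unit quaternion [x, y, z, w].
In Python, from station import manip gives the robot as it stands.
- The arm moves only by the tool drive_tool, never from a script. Its argument "series" is a list that holds one entry, the list of rows, each a list of 7 numbers: the finger opening in m, from 0 to 0.0912, then the shift along the world's x, y, z in m, then the turn, a rotation vector about the world's x, y, z in rad. A call has 1 to 20 rows; each row is the pose to reach, as a shift and turn from the pose commanded when the call began; what a row does not reach only later rows make up. A row lasts 1/8 s, in which the tool goes at most 62.5 mm and 10.7 degrees, less where a joint would pass 70% of its speed; a pose out of reach is approached as far as the arm can. A call with a gripper value outside its range is refused whole. The fingers move at their own pace and stop on an object; "newtons" is the grip in N (left out, the last holds). Time passes only in rows, so rows that repeat a pose let the fingers close. It gives the time, the measured TCP pose, the force and the opening at its end, in the units of the state.
- manip.observe(): the state, without advancing time (a new reading comes with each control period).
- manip.get_image(name): name is "scene" or "top" or "wrist"; returns a dict with "pixels" (400x640x3 uint8, red, green, blue), "z_map" (400x640 float32, m along the optical axis (not along the pixel's ray), 0 where there is no reading), "camera_matrix" (3x3 intrinsics, pixels), "R" (3x3) and "t" (3): a world point X has camera coordinates R X + t; the wrist camera has in their place "T_tool_cam" (4x4, takes a point from camera to tool coordinates, whose origin is the TCP and whose axes are the flange's). Camera axes: x right, y down, z forward; pixel columns grow to the right and rows downward; lengths in m; the calibration is good to about 2 mm. A picture is of the moment at which its call begins: read the wrist's pose just before it.
- manip.close_job(): hands the job in, once; it reports no verdict.
The state is a dict: "time": time; "joint_positions": joint angles; "joint_velocities": joint speeds; "effort": joint torques, N m; "tool_pos": TCP position; "tool_rot": TCP orientation; "force": force on the tool from outside, world axes, zero at the start; "ft_torque": the same for the moment, N m; "grip_width": finger opening in m.
Only numpy, scipy, OpenCV 4.12 (cv2) and the standard library are available. Lean on these libraries where they do the work, as an engineer would, in place of code of your own. Each camera call takes 0.05 s, during which the arm holds its last target. There are 200 camera calls.

### The job

Swap this quadcopter's battery: draw the spent pack straight out of the tail bay and seat it in whichever charging dock is free, lying in its channel and pushed up against the dock's front face like its neighbour. Then take the charged pack from the other dock, slide it into the tail bay until it is fully home, and press the power key on the drone's back to check it. Never let a pack drop, and leave the other parts and tools on the bench where they lie.

Things in the scene. Friction and masses are not known exactly. Their poses are not given: they have to be found in the camera images.
- pack_spent: Spent battery, at the start in the drone's tail bay: flat grey plastic, 0.14-0.28 kg. Body 40 wide, 20 thick, 78 mm long (last 6 mm step in by 2); behind its shoulder an end cap 30 long, 52 wide, 28 mm high: grip across the 52, free all round in bay and dock. Origin on the long axis in the shoulder plane (cap's middle 15 mm behind it); x to the nose (insertion), z up.
- pack_charged: Charged battery, at the start lying in one of the two docks; same make, size, mass range, origin and axes as pack_spent: origin in the shoulder plane on the long axis, body 78 mm ahead of it (+x), cap 30 mm long and 52 mm wide behind it, z up.
- bay_mouth (a point): Centre of the bay's mouth in the drone's tail face, 71.5 mm above the bench. x points straight into the bay, z up. Level tunnel 43 wide, 23 high, 79 mm deep; a funnel in the first 6 mm opens to 48 x 28. Floor 11.5 mm below this point. A pack fully home lies on the floor, nose on the end wall, shoulder 1 mm from the tail face, whole cap outside.
- drone: Dark quadcopter clamped in a bench cradle (does not move), tail to the robot. Origin at bench level under the bay mouth; x to its nose, z up. Tail section 63 mm wide, flat back 91 mm above the bench for 85 mm from the tail; then a circuit board up to 105 mm high. Upright motors 28 mm in diameter, tops 96 mm high, at x = -15 and 175, y = +-118 mm.
- power (a joint): The drone's power key, a round push key 20 mm in diameter: 0 released, 0.004 (4 mm) fully down; springs back. About 1.5 N starts it, 4.5 N holds it fully down.
- power_top (a point): Centre of the power key's top, 99.5 mm above the bench, on the drone's back 45 mm ahead of the bay mouth; press straight down.
- dock_1: One of two like docks 110 mm apart before the charger; which is free varies. Open-topped channel 44 mm wide, floor 30, sloped rims 50 mm high, 80 mm from front face to contact block (56 high). Origin at bench level under the front face's middle; x to the contacts, z up. Lay a pack in, cap before the face, push on till the shoulder meets the face: pack origin then x 0, y 0, z 40 mm.
- dock_2: The other dock, identical to dock_1: origin at bench level under the middle of its front face, x towards the contact block, z up; a seated pack's origin is at x 0, y 0, z 40 mm with its x axis along the dock's. One of the two docks holds the charged pack, the other is free.
- charger: The charger's grey power unit, fixed behind the docks: box 230 mm wide, 72 mm high, its front 101 mm behind the docks' front faces. Origin at bench level midway between the docks' front faces; x from the docks to the unit.
- screwdriver: loose screwdriver 190 mm long lying at the left; leave alone. Origin on the bench under its middle.
- motor_a: loose spare motor 28 mm in diameter, 32 mm high, standing between drone and charger; leave alone. Origin at its foot.
- motor_b: loose spare motor of the same kind at the left; leave alone. Origin at its foot.
- propeller: loose two-blade propeller 128 mm long lying between drone and charger; leave alone. Origin under its hub.
- parts_bin: loose blue bin 100 x 100 x 60 mm at the left; leave alone. Origin under its middle.
- bottle: loose white bottle 44 mm in diameter, 110 mm high at the right; leave alone. Origin under its middle.
- spare_arm: loose drone arm with motor, about 160 mm long, lying at the right; leave alone. Origin on the bench under its middle.
Not all that is in view belongs to the job. Leave any orange or turquoise look-alike of the pack_spent alone. Leave any yellow look-alike of the pack_charged alone.

How it is judged:
By the outcome, as a careful person would: the job done as asked, in the order asked, and still so for the second after the job is handed in, with the robot touching nothing.
It also fails if it takes over 64 s, if anything falls off the work surface, if the arm or the gripper's body presses on something with over 40 N, if the wrist force passes 120 N, or if a joint passes its speed limit or range.

## Working session

There is one attempt and no reset: what is moved stays moved. The work goes in short steps, Python scripts to look and compute and a tool call to move; the robot and the scene stay as the last step left them, time stands still between calls to the robot, and variables do not carry over. Pictures are saved under pics/ and viewed, about 8 in all and at most 12, crops included, and the job is handed in when it is done.

Besides the shell and the picture viewer there is one more tool, called as a command line: name --argument value ..., lists and objects as JSON in quotes. drive_tool: Moves the arm, as the interface text tells. Its arguments: {"type":"object","properties":{"series":{"type":"array","items":{"type":"array","items":{"type":"array","items":{"type":"number"}}}},"newtons":{"type":"number"}},"required":["series"]}

```bash
mkdir -p pics; ls; cat > h.py <<'E'
import numpy as np, cv2
from station import manip
def grab(name,save=None):
    s=manip.observe(); im=manip.get_image(name)
    if save: cv2.imwrite('pics/'+save,im['pixels'][:,:,::-1])
    return s,im
def cam(s,im):
    from scipy.spatial.transform import Rotation as Ro
    if 'R' in im: R=np.array(im['R']);t=np.array(im['t']); return R.T,-R.T@t
    T=np.array(im['T_tool_cam']);Rw=Ro.from_quat(s['tool_rot']).as_matrix()
    return Rw@T[:3,:3],Rw@T[:3,3]+np.array(s['tool_pos'])
def cloud(s,im):
    A,c=cam(s,im);K=im['camera_matrix'];z=im['z_map']
    v,u=np.mgrid[:z.shape[0],:z.shape[1]]
    P=np.stack([(u-K[0][2])/K[0][0]*z,(v-K[1][2])/K[1][1]*z,z],-1)
    return P@A.T+c
def ray(s,im,u,v,h):
    A,c=cam(s,im);K=np.array(im['camera_matrix'])
    d=A@np.linalg.solve(K,[u,v,1.]); return c+d*(h-c[2])/d[2]
E
python3 - <<'E'
from h import *
s,t=grab('top','top.png'); s2,c=grab('scene','scene.png')
print(s); print(t['camera_matrix'],cam(s,t)); print(cam(s,c))
np.save('top.npy',cloud(s,t))
a=cv2.imread('pics/top.png');b=cv2.imread('pics/scene.png')
E
```

```text
pics
{'time': 0.0, 'joint_positions': array([-1.23202752e+00,  3.20282443e-01,  1.56567068e+00, -2.85421474e-05,
        1.25743061e+00, -1.99876473e-02]), 'joint_velocities': array([-0.00058216, -0.00074257,  0.00092681, -0.00025341,  0.00202336,
        0.00032405]), 'effort': array([-2.35036074e-03, -4.12476790e+01, -2.31978124e+01,  7.23236147e-02,
        4.57358616e-02, -1.33881108e-04]), 'tool_pos': array([ 0.2017242 , -0.53792894,  0.22712896]), 'tool_rot': array([ 9.83953636e-01,  1.78422083e-01, -1.55537362e-04, -8.82035667e-04]), 'force': array([-1.14549435,  0.03662601, -0.17578439]), 'ft_torque': array([-0.0251041 , -0.00922941, -0.03862812]), 'grip_width': 0.091142846186377}
[[479.28218499   0.         320.49801323]
 [  0.         479.28218499 195.97331458]
 [  0.           0.           1.        ]] (array([[-0.0090409 , -0.98419217,  0.17687294],
       [-0.99988989,  0.01097924,  0.00998334],
       [-0.01176745, -0.17676321, -0.98418306]]), array([0.2060932 , 0.03777738, 1.44442593]))
(array([[-0.28380806,  0.53529231, -0.79555963],
       [ 0.95861183,  0.13872915, -0.24863142],
       [-0.02272318, -0.83319647, -0.55250999]]), array([1.67662579, 0.42095926, 0.92670708]))
```

View pics/top.png

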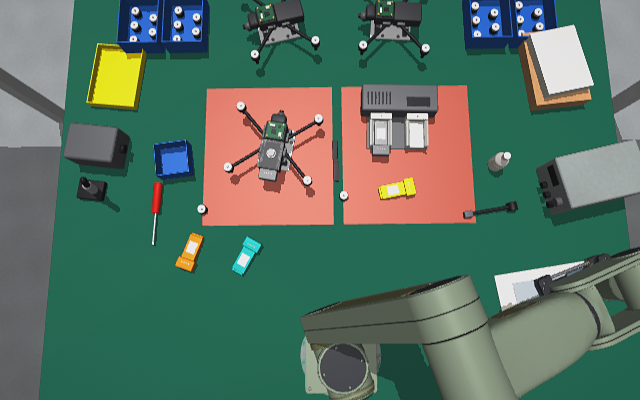

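View pics/scene.png

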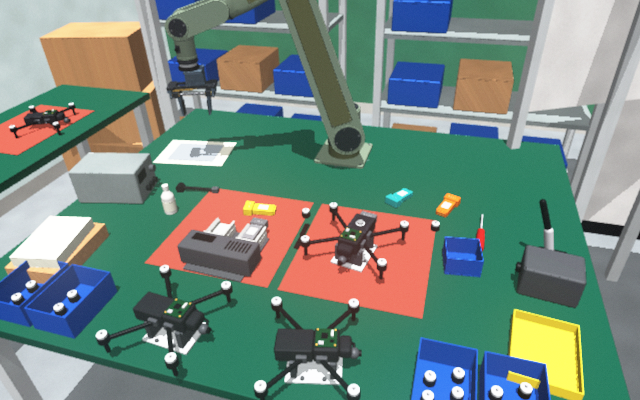

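```bash
python3 - <<'E'
from h import *
a=cv2.imread('pics/top.png')
cv2.imwrite('pics/crop1.png',np.vstack([cv2.resize(a[85:225,200:340],(0,0),fx=4,fy=4,interpolation=2)[:, :],])) if 0 else None
l=cv2.resize(a[90:215,215:335],(390,406),interpolation=2);r=cv2.resize(a[80:205,340:460],(390,406),interpolation=2)
cv2.imwrite('pics/crop1.png',np.hstack([l,r]))
P=np.load('top.npy')
for u,v in [(268,160),(271,153),(267,172),(380,150),(380,135),(416,132),(228,167),(307,180),(318,119),(240,106),(343,195),(398,188),(399,95)]:
    print(u,v,P[v,u].round(3))
E
```

```text
268 160 [0.558 0.204 0.087]
271 153 [0.577 0.194 0.095]
267 172 [0.524 0.207 0.082]
380 150 [ 0.595 -0.128  0.05 ]
380 135 [ 0.642 -0.13   0.049]
416 132 [ 0.656 -0.242  0.031]
228 167 [0.538 0.319 0.093]
307 180 [0.497 0.09  0.091]
318 119 [0.682 0.057 0.085]
240 106 [0.723 0.288 0.094]
343 195 [ 0.464 -0.016  0.02 ]
398 188 [ 0.483 -0.182  0.024]
399 95 [ 0.76  -0.188  0.072]
```

View pics/crop1.png

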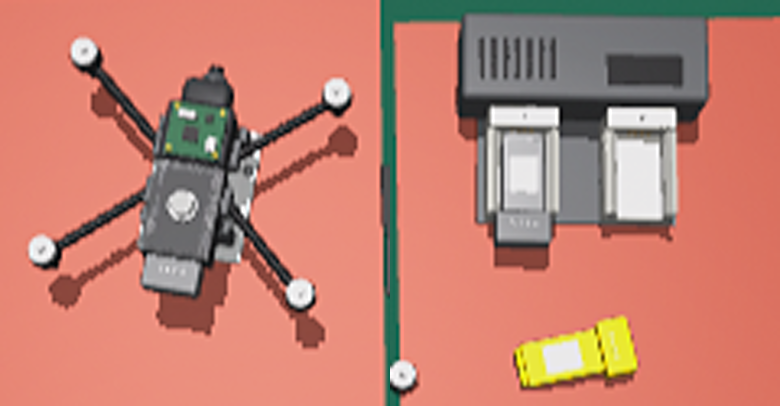

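```bash
python3 - <<'E'
from h import *
s,w=grab('wrist'); print(w['T_tool_cam'].round(3),w['camera_matrix'].round(1)); A,c=cam(s,w);print(A.round(2),c.round(3))
E
```

```text
[[ 0.001 -0.967 -0.254  0.071]
 [ 1.     0.001 -0.001 -0.   ]
 [ 0.001 -0.254  0.967 -0.158]
 [ 0.     0.     0.     1.   ]] [[301.1   0.  320.1]
 [  0.  301.1 202.4]
 [  0.    0.    1. ]]
[[ 0.35 -0.91 -0.24]
 [-0.94 -0.34 -0.09]
 [-0.    0.25 -0.97]] [ 0.268 -0.513  0.385]
```

drive_tool --series '[[[0.09,0.418,0.348,0.045,0,0,-0.36],[0.09,0.418,0.348,0.045,0,0,-0.36],[0.09,0.418,0.348,0.045,0,0,-0.36],[0.09,0.418,0.348,0.045,0,0,-0.36],[0.09,0.418,0.348,0.045,0,0,-0.36],[0.09,0.418,0.348,0.045,0,0,-0.36],[0.09,0.418,0.348,0.045,0,0,-0.36],[0.09,0.418,0.348,0.045,0,0,-0.36],[0.09,0.418,0.348,0.045,0,0,-0.36],[0.09,0.418,0.348,0.045,0,0,-0.36],[0.09,0.418,0.348,0.045,0,0,-0.36],[0.09,0.418,0.348,0.045,0,0,-0.36]]]'

```text
time: 1.65
tool_pos: [0.6189, -0.1914, 0.2729]
tool_rot: [1.0, -0.001, -0.0, 0.0]
force: [-0.3, -0.2, 0.7]
grip_width: 0.0898
```

```bash
python3 - <<'E'
from h import *
s,w=grab('wrist','w1.png'); print(s['tool_pos'],s['tool_rot'],s['time']); np.save('w1.npy',cloud(s,w))
E
```

```text
[ 0.61889717 -0.19140553  0.2729319 ] [ 9.99998960e-01 -1.39412842e-03 -3.48189297e-04  1.22938093e-04] 1.65
```

View pics/w1.png

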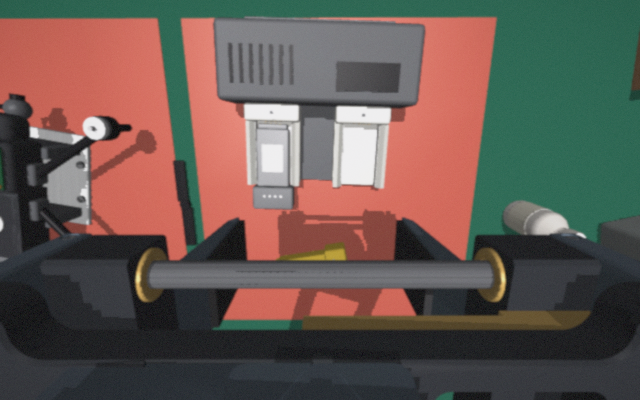

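```bash
python3 - <<'E'
from h import *
P=np.load('w1.npy');im=cv2.imread('pics/w1.png')
X,Y,Z=P[...,0],P[...,1],P[...,2]
hsv=cv2.cvtColor(im,cv2.COLOR_BGR2HSV)
roi=np.zeros(Z.shape,bool);roi[95:215,235:400]=True
def rep(n,m):
    k,l,st,_=cv2.connectedComponentsWithStats(m.astype(np.uint8))
    for i in range(1,k):
        if st[i,4]<40: continue
        q=P[l==i]; r=cv2.minAreaRect((q[:,:2]*1000).astype(np.float32))
        print(n,st[i],'c',np.round(r[0],1),np.round(r[1],1),round(r[2],1),'z',np.median(q[:,2]).round(4), 'x',q[:,0].min().round(4),q[:,0].max().round(4),'y',q[:,1].min().round(4),q[:,1].max().round(4))
rep('block',roi&(Z>.053)&(Z<.062))
rep('hi45-53',roi&(Z>.044)&(Z<.0525))
rep('floor',roi&(Z>.024)&(Z<.036))
c=np.zeros(Z.shape,bool);c[10:110,205:430]=1
rep('charger',c&(Z>.067)&(Z<.08))
# dock rows
for v in range(125,200,8):
    print(v,X[v,250].round(3),[int(z*1000) for z in Z[v,240:304:2]],[int(z*1000) for z in Z[v,328:392:2]])
E
```

```text
block [244 102  61  20 984] c [ 703.1 -136.1] [72.1 21.1] 88.3 z 0.0566 x 0.6922 0.7141 y -0.1724 -0.1001
block [336 105  56  20 951] c [ 699.8 -243. ] [65.9 21.1] 88.3 z 0.0566 x 0.6885 0.7104 y -0.2761 -0.2101
block [253 186  40  24 854] c [ 596.6 -129.5] [50.8 29.7] 88.0 z 0.0547 x 0.5815 0.6121 y -0.1551 -0.1037
hi45-53 [ 246  120   48   77 2497] c [ 645.8 -126.7] [95.6 58.2] 0.2 z 0.0506 x 0.5981 0.6935 y -0.156 -0.0976
hi45-53 [291 120   9  66 494] c [ 652.9 -159.3] [10.6 81.3] 88.5 z 0.0489 x 0.6123 0.6934 y -0.1653 -0.1531
hi45-53 [333 123  11  64 486] c [ 650.1 -213.8] [10.9 79.5] 88.3 z 0.0489 x 0.6102 0.6898 y -0.2199 -0.2075
hi45-53 [375 124  14  65 535] c [ 648.5 -269. ] [11.6 80. ] 88.0 z 0.0485 x 0.6084 0.6885 y -0.2758 -0.2627
floor [257 121  34  62 156] c [ 653.1 -130.5] [42.3 78.9] 88.5 z 0.031 x 0.6131 0.6925 y -0.1526 -0.1101
floor [299 120   2  63  75] c [ 653.2 -163.9] [ 1.3 80.9] 88.7 z 0.0296 x 0.6128 0.6936 y -0.1653 -0.1625
floor [ 342  123   37   63 2025] c [ 649.2 -242.1] [43.4 80.2] 88.3 z 0.0308 x 0.6089 0.6897 y -0.2649 -0.22
charger [  213    17   213 
[... 1911 characters left out ...]
618 [3, 1, 0, 2, 48, 50, 48, 47, 43, 50, 49, 51, 51, 50, 51, 51, 52, 50, 50, 50, 50, 51, 50, 49, 49, 30, 45, 49, 49, 49, 2, 1] [0, 2, 23, 48, 49, 47, 43, 32, 31, 30, 31, 31, 31, 31, 30, 30, 31, 32, 29, 29, 30, 30, 30, 37, 43, 46, 49, 50, 48, 2, 2, 2]
189 0.597 [3, 0, 2, 1, 1, 1, 2, 53, 54, 54, 54, 54, 54, 55, 55, 54, 55, 54, 53, 54, 55, 54, 53, 54, 55, 54, 53, 35, 2, 1, 1, 1] [1, 1, 2, 2, 1, 2, 2, 1, 2, 1, 1, 1, 0, 2, 1, 2, 1, 0, 1, 1, 2, 1, 1, 0, 0, 1, 1, 1, 1, 2, 2, 1]
197 0.585 [2, 1, 2, 2, 3, 2, 1, 54, 54, 54, 54, 54, 55, 55, 54, 55, 53, 54, 54, 54, 56, 55, 55, 56, 54, 54, 55, 34, 2, 2, 2, 1] [1, 1, 2, 2, 1, 1, 0, 1, 2, 1, 2, 1, 1, 4, 1, 1, 2, 2, 1, 2, 2, 1, 1, 2, 2, 1, 1, 2, 2, 1, 0, 2]
```

drive_tool --series '[[[0.09,-0.129,0.401,-0.02,0,0,-0.175],[0.09,-0.129,0.401,-0.02,0,0,-0.175],[0.09,-0.129,0.401,-0.02,0,0,-0.175],[0.09,-0.129,0.401,-0.02,0,0,-0.175],[0.09,-0.129,0.401,-0.02,0,0,-0.175],[0.09,-0.129,0.401,-0.02,0,0,-0.175],[0.09,-0.129,0.401,-0.02,0,0,-0.175],[0.09,-0.129,0.401,-0.02,0,0,-0.175],[0.09,-0.129,0.401,-0.02,0,0,-0.175],[0.09,-0.129,0.401,-0.02,0,0,-0.175]]]'

```text
time: 2.95
tool_pos: [0.4914, 0.2091, 0.2532]
tool_rot: [0.996, -0.089, 0.0, 0.0]
force: [1.0, -0.4, 0.1]
grip_width: 0.0899
```

```bash
python3 - <<'E'
from h import *
s,w=grab('wrist','w2.png'); print(s['tool_pos'],s['tool_rot'],s['time'],s['joint_positions'].round(2)); np.save('w2.npy',cloud(s,w))
P=np.load('w2.npy')
# drone frame guess
a=np.radians(-10);ex=np.array([np.cos(a),np.sin(a)]);ey=np.array([-ex[1],ex[0]])
D=P[...,:2]-[0.531,0.2025]; d=np.stack([D@ex,D@ey],-1)
Z=P[...,2]
def rep(n,m):
    k,l,st,_=cv2.connectedComponentsWithStats(m.astype(np.uint8))
    for i in range(1,k):
        if st[i,4]<150: continue
        q=P[l==i]; r=cv2.minAreaRect((q[:,:2]*1000).astype(np.float32));dd=d[l==i]
        print(n,st[i],'c',np.round(r[0],1),np.round(r[1],1),round(r[2],1),'z',np.median(q[:,2]).round(4),'med',np.median(q,0).round(4),'dx',np.percentile(dd[:,0],[1,99]).round(4),'dy',np.percentile(dd[:,1],[1,99]).round(4))
n=(abs(d[...,0])<.25)&(abs(d[...,1])<.05)
rep('cap',n&(Z>.079)&(Z<.0875)&(d[...,0]<.01))
rep('back',n&(Z>.0885)&(Z<.094))
rep('key',n&(Z>.097)&(Z<.103)&(d[...,0]<.075))
rep('mot',(Z>.09)&(Z<.102)&(abs(d[...,1])>.09)&(abs(d[...,1])<.15))
E
```

```text
[0.4913776  0.20913587 0.25315721] [ 9.96020545e-01 -8.91236391e-02  1.76712120e-04  1.42582068e-04] 2.95 [ 0.38  0.24  1.61 -0.    1.29  2.13]
cap [ 294  151   48   28 1319] c [518.6 207.4] [52.  29.5] 79.8 z 0.0847 med [0.5191 0.2071 0.0847] dx [-0.0277  0.0016] dy [-0.0229  0.0281]
back [ 286   51   64  100 5045] c [581.3 195.8] [63.  94.6] 79.7 z 0.0918 med [0.5799 0.1965 0.0918] dx [0.0036 0.0889] dy [-0.0288  0.0331]
key [308  95  20  21 328] c [578.5 196.3] [18.7 18.8] 80.0 z 0.1001 med [0.5783 0.1963 0.1001] dx [0.0385 0.0564] dy [-0.0072  0.0115]
mot [196 153  23  23 363] c [540.5 322.6] [22.6 23.8] 7.9 z 0.091 med [0.5406 0.3223 0.091 ] dx [-0.0221 -0.0004] dy [0.1084 0.1315]
mot [417 154  23  23 356] c [498.3  91.3] [23.5 23.1] 36.1 z 0.0908 med [0.4987 0.0917 0.0908] dx [-0.0245 -0.0021] dy [-0.1262 -0.1041]
```

View pics/w2.png

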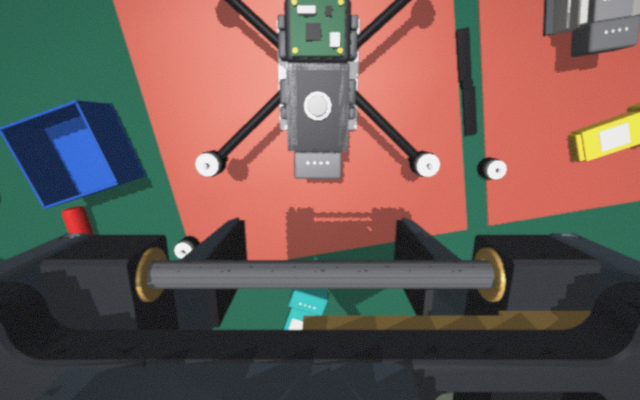

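drive_tool --series '[[[0.08,0.023,-0.001,-0.05,0,0,0],[0.08,0.023,-0.001,-0.1,0,0,0],[0.08,0.023,-0.001,-0.15,0,0,0],[0.075,0.023,-0.001,-0.175,0,0,0],[0.075,0.023,-0.001,-0.188,0,0,0],[0.075,0.023,-0.001,-0.188,0,0,0],[0.075,0.023,-0.001,-0.188,0,0,0]]]'

```text
time: 3.88
tool_pos: [0.515, 0.2097, 0.0663]
tool_rot: [0.996, -0.088, 0.001, -0.001]
force: [-0.2, 0.5, 0.8]
grip_width: 0.0749
```

drive_tool --newtons 25 --series '[[[0.075,0,-0.0017,-0.001,0,0,0],[0.04,0,-0.0017,-0.001,0,0,0],[0.04,0,-0.0017,-0.001,0,0,0],[0.04,0,-0.0017,-0.001,0,0,0],[0.04,0,-0.0017,-0.001,0,0,0],[0.04,0,-0.0017,-0.001,0,0,0]]]'

```text
time: 4.62
tool_pos: [0.514, 0.208, 0.0642]
tool_rot: [0.996, -0.088, 0.0, -0.0]
force: [-0.8, 0.3, 1.9]
grip_width: 0.0517
```

drive_tool --series '[[[0.04,-0.0098,0.0018,0.0005,0,0,0],[0.04,-0.0246,0.0044,0.0005,0,0,0],[0.04,-0.0394,0.0071,0.0005,0,0,0],[0.04,-0.0541,0.0097,0.0005,0,0,0],[0.04,-0.0689,0.0124,0.0005,0,0,0],[0.04,-0.0836,0.015,0.0005,0,0,0],[0.04,-0.0984,0.0177,0.0005,0,0,0],[0.04,-0.103,0.0185,0.0005,0,0,0],[0.04,-0.103,0.0185,0.0005,0,0,0]]]'

```text
time: 5.75
tool_pos: [0.4109, 0.2266, 0.0646]
tool_rot: [0.996, -0.088, 0.0, -0.0]
force: [-0.6, 1.0, -1.7]
grip_width: 0.0519
```

drive_tool --series '[[[0.04,0,0,0.04,0,0,0],[0.04,0,0,0.09,0,0,0],[0.04,0.0,0,0.13,0,0,0],[0.04,0.02,-0.05,0.13,0,0,0.02],[0.04,0.04,-0.1,0.13,0,0,0.05],[0.04,0.06,-0.15,0.13,0,0,0.08],[0.04,0.08,-0.2,0.13,0,0,0.1],[0.04,0.1,-0.25,0.13,0,0,0.12],[0.04,0.12,-0.3,0.13,0,0,0.1475],[0.04,0.14,-0.35,0.13,0,0,0.1475],[0.04,0.155,-0.4,0.13,0,0,0.1475],[0.04,0.165,-0.44,0.13,0,0,0.1475],[0.04,0.17,-0.466,0.11,0,0,0.1475],[0.04,0.17,-0.466,0.08,0,0,0.1475],[0.04,0.17,-0.466,0.07,0,0,0.1475],[0.04,0.17,-0.466,0.07,0,0,0.1475]]]'

```text
time: 7.75
tool_pos: [0.5804, -0.2389, 0.1333]
tool_rot: [1.0, -0.014, -0.001, -0.0]
force: [0.7, -0.7, -1.5]
grip_width: 0.052
```

```bash
python3 - <<'E'
from h import *
s,w=grab('wrist','w3.png'); print(s['tool_pos'],s['tool_rot'],s['time'],s['joint_positions'].round(2)); P=cloud(s,w);np.save('w3.npy',P);Z=P[...,2]
d0=np.array([.6088,-.2404]);a=np.radians(-1.75);ex=np.array([np.cos(a),np.sin(a)]);ey=np.array([-ex[1],ex[0]])
D=P[...,:2]-d0;dx,dy=D@ex,D@ey
def rep(n,m):
    k,l,st,_=cv2.connectedComponentsWithStats(m.astype(np.uint8))
    for i in range(1,k):
        if st[i,4]<150: continue
        q=np.stack([dx[l==i],dy[l==i]],-1)*1000; r=cv2.minAreaRect(q.astype(np.float32))
        print(n,st[i],'c',np.round(r[0],1),np.round(r[1],1),round(r[2],1),'z',np.median(Z[l==i]).round(4),'dx',np.percentile(q[:,0],[1,99]).round(1),'dy',np.percentile(q[:,1],[1,99]).round(1))
n=(dx>-.07)&(dx<.11)&(abs(dy)<.05)
rep('pack',n&(Z>.105)&(Z<.14))
rep('body',n&(Z>.105)&(Z<.14)&(dx>-.004))
rep('block',n&(Z>.052)&(Z<.062))
rep('rim',n&(Z>.043)&(Z<.052))
rep('cap2',(dx>-.05)&(dx<-.001)&(abs(dy-.11)<.04)&(Z>.05)&(Z<.06))
E
```

```text
[ 0.58035157 -0.23887617  0.13328661] [ 9.99900795e-01 -1.40288597e-02 -1.16042656e-03 -4.95057452e-04] 7.75 [-0.41  0.47  1.57  0.    1.1   1.19]
pack [255 217  26  15 204] c [-12.  29.] [ 3.8 14.5] 13.2 z 0.1327 dx [-13.7  -8.9] dy [22.8 35.7]
pack [361 217  27  15 208] c [-11.7 -27.4] [14.1  4. ] 77.6 z 0.1324 dx [-13.4  -8.7] dy [-34.1 -21.1]
block [250  33 146   6 564] c [101.5  -0. ] [99.7  1. ] 90.0 z 0.0572 dx [101.1 102. ] dy [-49.1  48.9]
block [ 276   39   92   31 2096] c [90.4  0.4] [66.  19.6] 89.5 z 0.0567 dx [82.  99.7] dy [-31.7  32.5]
rim [253  37 139   5 265] c [1.017e+02 1.000e-01] [ 1.2 99.7] 0.0 z 0.0497 dx [101.2 102. ] dy [-49.   49.5]
cap2 [ 153  178   67   36 2249] c [-15.5 109.9] [29.1 51.9] 0.0 z 0.0548 dx [-29.6  -1.3] dy [ 84.4 134.8]
```

View pics/w3.png

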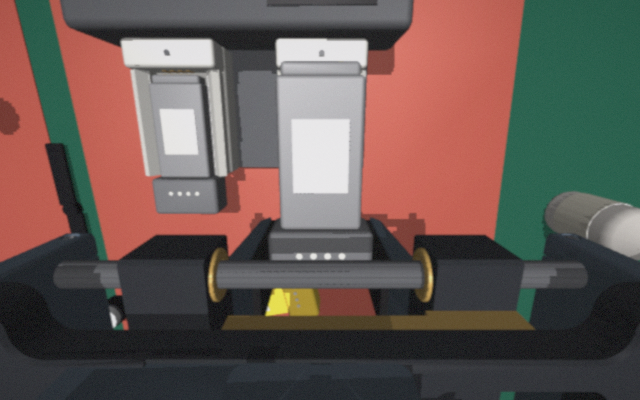

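```bash
python3 - <<'E'
from h import *
P=np.load('w3.npy');Z=P[...,2]
d0=np.array([.6088,-.2404]);a=np.radians(-1.75);ex=np.array([np.cos(a),np.sin(a)]);ey=np.array([-ex[1],ex[0]])
D=P[...,:2]-d0;dx,dy=D@ex*1000,D@ey*1000
m=(Z>.141)&(Z<.154)&(abs(dy)<40)&(dx>-15)&(dx<80)
q=np.stack([dx[m],dy[m]],-1);print(cv2.minAreaRect(q.astype(np.float32)),m.sum())
for x in range(-5,75,10):
    k=m&(abs(dx-x)<2); print(x,np.percentile(dy[k],[1,99]).round(1),np.median(Z[k]).round(4))
E
```

```text
((27.120906829833984, 0.771392822265625), (73.48981475830078, 84.19369506835938), 89.96375274658203) 15909
-5 [-18.7  20.1] 0.1498
5 [-18.7  20.6] 0.1498
15 [-18.5  20.2] 0.1501
25 [-18.5  20.3] 0.1501
35 [-18.7  20.4] 0.15
45 [-18.7  20.7] 0.1497
55 [-18.4  20.4] 0.1496
65 [-16.4  18.4] 0.1476
```

drive_tool --series '[[[0.04,0,-0.0005,-0.03,0,0,0],[0.04,0,-0.0005,-0.06,0,0,0],[0.04,0,-0.0005,-0.08,0,0,0],[0.04,0,-0.0005,-0.09,0,0,0],[0.04,0,-0.0005,-0.096,0,0,0],[0.04,0,-0.0005,-0.099,0,0,0],[0.04,0,-0.0005,-0.099,0,0,0]]]'

```text
time: 8.68
tool_pos: [0.5812, -0.2402, 0.036]
tool_rot: [1.0, -0.014, 0.0, 0.0]
force: [-0.4, -0.2, -2.2]
grip_width: 0.052
```

drive_tool --series '[[[0.04,0,0,-0.0015,0,0,0],[0.04,0.003,-0.0001,-0.0015,0,0,0],[0.04,0.005,-0.0002,-0.0015,0,0,0],[0.04,0.007,-0.0002,-0.0015,0,0,0],[0.04,0.0075,-0.0002,-0.0015,0,0,0]]]'

```text
time: 9.3
tool_pos: [0.5885, -0.2404, 0.0342]
tool_rot: [1.0, -0.014, -0.0, 0.0]
force: [-2.0, -0.4, 0.8]
grip_width: 0.0519
```

drive_tool --series '[[[0.04,0.001,0,-0.0002,0,0,0],[0.04,0.002,0,-0.0002,0,0,0],[0.04,0.0025,0,-0.0002,0,0,0]]]'

```text
time: 9.68
tool_pos: [0.5899, -0.2403, 0.0342]
tool_rot: [1.0, -0.014, -0.001, 0.0]
force: [-6.1, -1.2, 6.2]
grip_width: 0.0516
```

drive_tool --series '[[[0.04,0.0015,0,0,0,0,0],[0.04,0.0015,0,0,0,0,0]]]'

```text
time: 9.93
tool_pos: [0.5899, -0.2403, 0.0342]
tool_rot: [1.0, -0.014, -0.003, -0.0]
force: [-9.2, -0.3, 7.8]
grip_width: 0.0519
```

drive_tool --series '[[[0.07,-0.0015,0,0,0,0,0],[0.07,-0.0015,0,0,0,0,0],[0.07,-0.0015,0,0,0,0,0],[0.075,-0.0015,0,0.02,0,0,0],[0.075,-0.0015,0,0.06,0,0,0],[0.075,-0.002,0.03,0.12,0,0,0],[0.075,-0.002,0.07,0.16,0,0,0],[0.075,-0.002,0.11,0.16,0,0,0],[0.075,-0.002,0.11,0.16,0,0,0],[0.075,-0.002,0.11,0.16,0,0,0]]]'

```text
time: 11.18
tool_pos: [0.5904, -0.1306, 0.1934]
tool_rot: [1.0, -0.014, -0.0, 0.0]
force: [0.9, 0.3, -0.3]
grip_width: 0.0751
```

```bash
python3 - <<'E'
from h import *
s,w=grab('wrist','w4.png'); print(s['tool_pos'],s['tool_rot'],s['time']); P=cloud(s,w);Z=P[...,2]
d0=np.array([.6088,-.2404]);a=np.radians(-1.75);ex=np.array([np.cos(a),np.sin(a)]);ey=np.array([-ex[1],ex[0]])
D=P[...,:2]-d0;dx,dy=D@ex,D@ey
T=np.array(s['tool_pos'][:2])-d0;print('tcp dock',T@ex,T@ey)
for y0 in (0,.11):
    m=(dx>-.05)&(dx<-.0005)&(abs(dy-y0)<.04)&(Z>.05)&(Z<.06)
    q=np.stack([dx[m],dy[m]],-1)*1000;print(cv2.minAreaRect(q.astype(np.float32)),np.median(Z[m]))
    for k in (-10,0,10):
        b=(abs(dy-y0-k/1000)<.004)&(Z>.0525)&(Z<.0575)&(dx<.03);print(np.percentile(dx[b],[1,99]).round(4))
    m=(dx>.01)&(dx<.06)&(abs(dy-y0)<.018);print('bodytop',np.median(Z[m]))
E
```

```text
[ 0.59043913 -0.13060484  0.19337159] [ 9.99899914e-01 -1.41433467e-02 -2.06729899e-04  2.91559582e-04] 11.175
tcp dock -0.021705282439867715 0.10918323764675265
((-14.712676048278809, -0.31320953369140625), (28.51228904724121, 52.11366653442383), 0.1963975727558136) 0.05462801623197855
[-0.0284  0.0176]
[-0.0283  0.0003]
[-0.0285  0.0203]
bodytop 0.0509930789163105
((-15.425189018249512, 110.27871704101562), (51.82586669921875, 29.433820724487305), 89.9112548828125) 0.05471867621059545
[-0.0298  0.0208]
[-0.0298  0.0132]
[-0.0298 -0.001 ]
bodytop 0.2722289784458829
```

drive_tool --series '[[[0.075,0.0015,0.001,-0.05,0,0,0],[0.075,0.0015,0.001,-0.1,0,0,0],[0.075,0.0015,0.001,-0.14,0,0,0],[0.075,0.0015,0.001,-0.1585,0,0,0],[0.075,0.0015,0.001,-0.1585,0,0,0],[0.07,0.0015,0.001,-0.159,0,0,0],[0.04,0.0015,0.001,-0.159,0,0,0],[0.04,0.0015,0.001,-0.159,0,0,0],[0.04,0.0015,0.001,-0.159,0,0,0],[0.04,0.0015,0.001,-0.159,0,0,0],[0.04,0.0015,0.001,-0.159,0,0,0]]]'

```text
time: 12.6
tool_pos: [0.5924, -0.1295, 0.0357]
tool_rot: [1.0, -0.014, 0.001, 0.0]
force: [-0.8, -0.2, 4.9]
grip_width: 0.0518
```

drive_tool --series '[[[0.04,-0.001,0,0.01,0,0,0],[0.04,-0.001,0,0.05,0,0,0],[0.04,-0.001,0,0.1,0,0,0],[0.04,-0.001,0,0.15,0,0,0],[0.04,-0.02,0.03,0.16,0,0,-0.02],[0.04,-0.045,0.08,0.16,0,0,-0.04],[0.04,-0.07,0.13,0.16,0,0,-0.06],[0.04,-0.095,0.18,0.16,0,0,-0.08],[0.04,-0.12,0.23,0.16,0,0,-0.1],[0.04,-0.145,0.28,0.16,0,0,-0.12],[0.04,-0.17,0.33,0.15,0,0,-0.14],[0.04,-0.1814,0.3561,0.12,0,0,-0.1475],[0.04,-0.1814,0.3561,0.09,0,0,-0.1475],[0.04,-0.1814,0.3561,0.09,0,0,-0.1475],[0.04,-0.1814,0.3561,0.09,0,0,-0.1475]]]'

```text
time: 14.48
tool_pos: [0.4112, 0.2269, 0.1257]
tool_rot: [0.996, -0.088, 0.001, -0.0]
force: [0.9, 0.4, -1.5]
grip_width: 0.0518
```

```bash
python3 - <<'E'
from h import *
s,w=grab('wrist','w5.png'); print(s['tool_pos'],s['tool_rot'],s['time']); P=cloud(s,w);Z=P[...,2]
d0=np.array([.53425,.2044]);a=np.radians(-10.2);ex=np.array([np.cos(a),np.sin(a)]);ey=np.array([-ex[1],ex[0]])
D=P[...,:2]-d0;dx,dy=D@ex*1000,D@ey*1000
T=(np.array(s['tool_pos'][:2])-d0)*1000;print('tcp',T@ex,T@ey)
m=(Z>.115)&(Z<.18)&(abs(dy)<24)&(dx>-90)&(dx<-10)
for x in range(-85,-15,8):
    k=m&(abs(dx-x)<2)
    if k.sum()>5: print(x,np.percentile(dy[k],[2,98]).round(1),np.median(Z[k]).round(4))
print('nose',np.percentile(dx[m],99.7))
def rep(n,m):
    q=np.stack([dx[m],dy[m]],-1);print(n,cv2.minAreaRect(q.astype(np.float32)),np.median(Z[m]),m.sum())
rep('key',(Z>.097)&(Z<.103)&(dx>30)&(dx<60)&(abs(dy)<15))
for x in (5,15,25,65,75):
    k=(Z>.088)&(Z<.095)&(abs(dy)<40)&(abs(dx-x)<2)
    if k.sum()>5: print('back',x,np.percentile(dy[k],[2,98]).round(1),np.median(Z[k]).round(4))
E
```

```text
[0.41116497 0.22687064 0.12571649] [ 9.96100770e-01 -8.82203772e-02  5.64577025e-04 -3.20874581e-04] 14.475
tcp -125.11895445703534 0.3190221183429267
-85 [-18.8  19.4] 0.1412
-77 [-18.7  19.2] 0.141
-69 [-18.7  19.4] 0.1411
-61 [-18.7  19.1] 0.1411
-53 [-18.6  19.4] 0.1409
-45 [-18.6  19.2] 0.1408
-37 [-18.6  19.2] 0.1407
-29 [-16.5  17.2] 0.1386
nose -28.37982593549161
key ((0.0, 0.0), (0.0, 0.0), 0.0) nan 0
back 5 [-30.3  30.4] 0.0918
  return _methods._mean(a, axis=axis, dtype=dtype,
  ret = ret.dtype.type(ret / rcount)
```

View pics/w5.png

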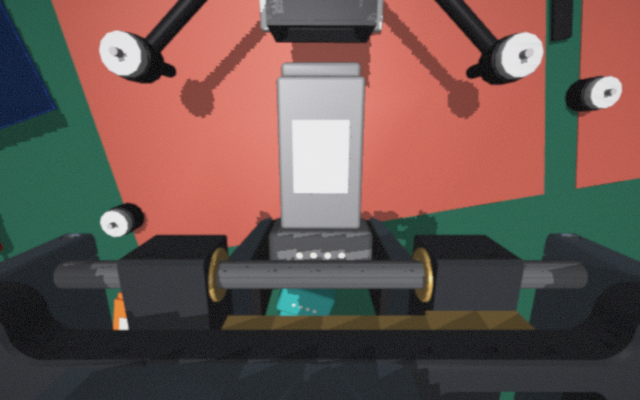

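drive_tool --series '[[[0.04,0,-0.0003,-0.03,0,0,0],[0.04,0,-0.0003,-0.055,0,0,0],[0.04,0,-0.0003,-0.0605,0,0,0],[0.04,0,-0.0003,-0.0605,0,0,0],[0.04,0.0197,-0.0038,-0.0605,0,0,0],[0.04,0.0295,-0.0056,-0.0605,0,0,0],[0.04,0.0345,-0.0065,-0.0605,0,0,0],[0.04,0.0394,-0.0074,-0.0605,0,0,0],[0.04,0.0443,-0.0083,-0.0605,0,0,0],[0.04,0.0492,-0.0092,-0.0605,0,0,0]]]'

```text
time: 15.78
tool_pos: [0.4599, 0.2176, 0.0644]
tool_rot: [0.996, -0.088, 0.0, 0.0]
force: [-0.1, 0.1, -1.1]
grip_width: 0.0519
```

drive_tool --series '[[[0.04,0.0098,-0.0018,0.0007,0,0,0],[0.04,0.0197,-0.0035,0.0007,0,0,0],[0.04,0.0295,-0.0053,0.0007,0,0,0],[0.04,0.0394,-0.0071,0.0007,0,0,0],[0.04,0.0472,-0.0085,0.0005,0,0,0],[0.04,0.0492,-0.0089,0.0005,0,0,0]]]'

```text
time: 16.52
tool_pos: [0.5092, 0.2088, 0.065]
tool_rot: [0.996, -0.088, -0.0, -0.0]
force: [-4.4, 1.4, 4.6]
grip_width: 0.0517
```

drive_tool --series '[[[0.04,0.002,-0.0004,0.0005,0,0,0],[0.04,0.0039,-0.0007,0.0005,0,0,0],[0.04,0.0054,-0.001,0.0005,0,0,0],[0.04,0.0064,-0.0012,0.0005,0,0,0]]]'

```text
time: 17.02
tool_pos: [0.5151, 0.2075, 0.0652]
tool_rot: [0.996, -0.088, -0.0, 0.0]
force: [-1.8, 1.2, 1.4]
grip_width: 0.052
```

drive_tool --series '[[[0.04,0.001,-0.0002,0,0,0,0],[0.04,0.002,-0.0004,0,0,0,0],[0.04,0.003,-0.0005,0,0,0,0],[0.04,0.003,-0.0005,0,0,0,0]]]'

```text
time: 17.52
tool_pos: [0.5153, 0.2075, 0.0653]
tool_rot: [0.996, -0.088, -0.003, 0.0]
force: [-8.1, 3.9, 5.5]
grip_width: 0.0516
```

drive_tool --series '[[[0.04,0.001,-0.0002,-0.0005,0,0,0],[0.04,0.001,-0.0002,-0.0005,0,0,0],[0.07,0,0,0,0,0,0],[0.075,-0.003,0.0005,0,0,0,0],[0.075,-0.006,0.001,0,0,0,0],[0.075,-0.006,0.001,0.03,0,0,0],[0.075,-0.006,0.001,0.08,0,0,0],[0.075,-0.02,0.003,0.14,0,0,0],[0.06,-0.027,0.005,0.185,0,0,0],[0.05,-0.027,0.005,0.185,0,0,0],[0.05,-0.027,0.005,0.185,0,0,0]]]'

```text
time: 18.9
tool_pos: [0.4909, 0.2117, 0.2495]
tool_rot: [0.996, -0.088, -0.0, 0.0]
force: [-0.5, -1.2, -0.8]
grip_width: 0.0505
```

```bash
python3 - <<'E'
from h import *
s,w=grab('wrist','w6.png'); print(s['tool_pos'],s['tool_rot'],s['time']); P=cloud(s,w);Z=P[...,2]
d0=np.array([.53425,.2044]);a=np.radians(-10.2);ex=np.array([np.cos(a),np.sin(a)]);ey=np.array([-ex[1],ex[0]])
D=P[...,:2]-d0;dx,dy=D@ex*1000,D@ey*1000
T=(np.array(s['tool_pos'][:2])-d0)*1000;print('tcp',T@ex,T@ey)
def rep(n,m):
    q=np.stack([dx[m],dy[m]],-1).astype(np.float32);print(n,np.round(np.concatenate([np.percentile(q,[1,99],axis=0).ravel(),q.mean(0)]),1),np.median(Z[m]).round(4),m.sum(),'world mean',P[m].mean(0).round(4))
rep('key',(Z>.097)&(Z<.103)&(dx>30)&(dx<60)&(abs(dy)<15))
rep('cap',(Z>.081)&(Z<.0875)&(dx>-45)&(dx<-1)&(abs(dy)<35))
P0=np.load('w2.npy');D=P0[...,:2]-d0;dx,dy=D@ex*1000,D@ey*1000;Z=P0[...,2];P=P0
rep('cap before',(Z>.081)&(Z<.0875)&(dx>-45)&(dx<-1)&(abs(dy)<35))
E
```

```text
[0.49094381 0.21171537 0.24953507] [ 9.96119505e-01 -8.80091920e-02 -4.13363038e-04  3.78618944e-04] 18.9
tcp -43.917205788672725 -0.4691076406042636
key [35.4 -8.8 53.9  8.7 44.7 -0.1] 0.1003 336 world mean [0.5782 0.1964 0.1003]
cap [-30.1 -25.9  -1.8  24.6 -15.5  -0.6] 0.0847 1285 world mean [0.5189 0.2066 0.0847]
cap before [-30.6 -25.4  -1.3  25.6 -15.6   0. ] 0.0847 1305 world mean [0.5189 0.2072 0.0846]
```

View pics/w6.png

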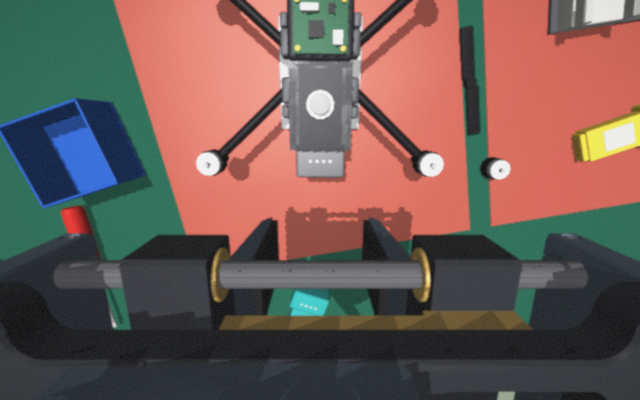

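drive_tool --series '[[[0,0.04,-0.007,0,0,0,0],[0,0.0874,-0.0153,0,0,0,0],[0,0.0874,-0.0153,-0.05,0,0,0],[0,0.0874,-0.0153,-0.1,0,0,0],[0,0.0874,-0.0153,-0.128,0,0,0],[0,0.0874,-0.0153,-0.132,0,0,0],[0,0.0874,-0.0153,-0.132,0,0,0],[0,0.0874,-0.0153,-0.132,0,0,0]]]'

```text
time: 19.95
tool_pos: [0.5796, 0.197, 0.1196]
tool_rot: [0.996, -0.088, 0.001, -0.0]
force: [-0.8, 0.7, -0.2]
grip_width: 0.0002
```

drive_tool --series '[[[0,-0.0012,-0.0005,-0.005,0,0,0],[0,-0.0012,-0.0005,-0.008,0,0,0],[0,-0.0012,-0.0005,-0.01,0,0,0],[0,-0.0012,-0.0005,-0.0105,0,0,0],[0,-0.0012,-0.0005,-0.0105,0,0,0]]]'

```text
time: 20.58
tool_pos: [0.5779, 0.1963, 0.1097]
tool_rot: [0.996, -0.088, 0.001, -0.0]
force: [-2.0, -1.3, 9.8]
grip_width: 0.0007
```

drive_tool --series '[[[0,0,0,-0.0005,0,0,0],[0,0,0,-0.0005,0,0,0],[0,0,0,-0.0005,0,0,0]]]'

```text
time: 20.95
tool_pos: [0.5779, 0.1963, 0.1097]
tool_rot: [0.996, -0.088, 0.001, -0.0]
force: [-3.2, -0.9, 11.9]
grip_width: 0.0006
```

drive_tool --series '[[[0,0,0,0.01,0,0,0],[0,0,0,0.05,0,0,0],[0,-0.03,0,0.1,0,0,0],[0,-0.087,0,0.14,0,0,0],[0,-0.087,0,0.14,0,0,0],[0,-0.087,0,0.14,0,0,0]]]'

```text
time: 21.7
tool_pos: [0.4904, 0.1962, 0.2473]
tool_rot: [0.996, -0.088, 0.0, 0.0]
force: [-0.1, 0.2, -0.4]
grip_width: 0.0007
```

```bash
python3 - <<'E'
from h import *
s,w=grab('wrist'); print(s['time'],s['force']); P=cloud(s,w);Z=P[...,2]
d0=np.array([.53425,.2044]);a=np.radians(-10.2);ex=np.array([np.cos(a),np.sin(a)]);ey=np.array([-ex[1],ex[0]])
D=P[...,:2]-d0;dx,dy=D@ex*1000,D@ey*1000
def rep(n,m):
    q=np.stack([dx[m],dy[m]],-1).astype(np.float32);print(n,np.round(np.concatenate([np.percentile(q,[1,99],axis=0).ravel(),q.mean(0)]),1),np.median(Z[m]).round(4),m.sum())
rep('key',(Z>.095)&(Z<.103)&(dx>30)&(dx<60)&(abs(dy)<15))
rep('cap',(Z>.081)&(Z<.0875)&(dx>-45)&(dx<-1)&(abs(dy)<35))
s,t=grab('top','top2.png')
a=cv2.imread('pics/top2.png');l=cv2.resize(a[80:270,150:470],(800,475),interpolation=2);cv2.imwrite('pics/end.png',l)
E
```

```text
21.7 [-0.12435587  0.20820429 -0.36622898]
key [ 32.2 -10.3  54.9   9.3  44.4  -0.5] 0.1002 385
cap [-29.2 -26.   -1.3  25.  -15.   -0.6] 0.0847 1300
```

View pics/end.png

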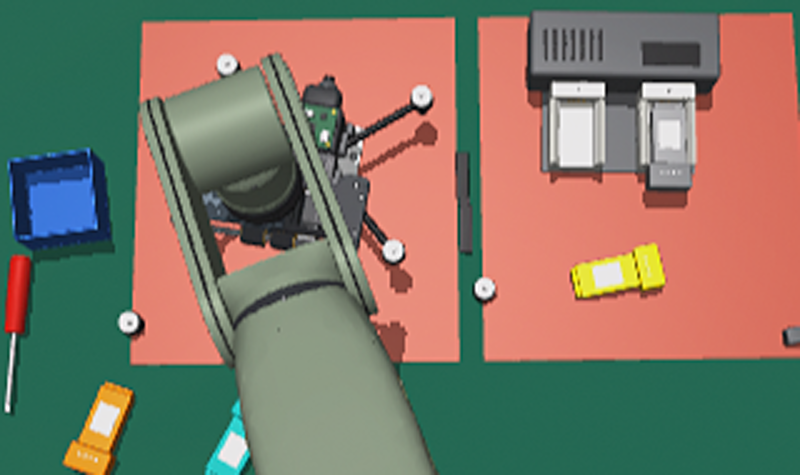

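The final top view shows the spent pack seated in the right dock (pixel 668,140). The left dock is empty (578,130), the other parts lie where they were, and the arm is clear.

```bash
python3 -c "
from station import manip
print(manip.close_job())"
```

```text
the job is handed in; nothing more can be done
None
```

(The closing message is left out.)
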